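# Matching the microscope stage bracket

## Task

One of the spare brackets in the compartment tray has the same shape as the sample bracket screwed to the mat beside it. Pick that spare out and set it down flat in the middle of the outlined empty half of the mat, turned the same way as the sample; do not drop it, and leave the other spare brackets where they are.

Things in the scene. Friction and masses are not known exactly. Their poses are not given: they have to be found in the camera images.
- z_bracket: The loose spare shaped like the sample: flat dark steel, 12 mm thick, 0.15 kg; a bar 84 x 14 mm with a 14 mm wide arm at each end reaching 30 mm out square to opposite sides (+x end: to +y, -x end: to -y). Grip across the bar, free for 56 mm between the arms. Origin: middle of the bar, on its underside; x along the bar, z up. In one compartment of the tray, turned any way.
- u_bracket: Wrong spare, like z_bracket (same bar, thickness, origin, axes) but both arms on the +y side. In another compartment. The tray: fixed, cream, 2 x 2 compartments of about 145 x 145 mm inside, floor 5 mm above the table, walls 5 mm thick, tops 22 mm above the table. What lies in which compartment varies.
- l_bracket: Wrong spare, like z_bracket (same bar, thickness, origin, axes) but with one arm only, at the +x end to +y. In another compartment; the fourth holds a loose black eyepiece, 34 mm wide, 45 mm tall.
- mat: Fixed pale mat beside the tray, 130 (x) x 260 (y) x 4 mm; origin: centre of its underside, z up. Its far (+y) half carries the screwed-down sample, bar along the mat's x, bar centre at y +65 mm, top 18 mm above the table. The place for the spare: centre of the dark outline (112 x 100 mm) on the empty half, x 0, y -65 mm, 4 mm above the table; its bar along the mat's x, either way round.

How it is judged (in metres and radians):
On the way:
1. the matching spare is lifted clear of its compartment in the gripper (height (world z) of z_bracket above 0.04 m and contact force between z_bracket and the fingers above 1 N), for 0.2 s.
At the end, for the whole second after the job is handed in: The matching spare lies flat on the mat, bar centre within 20 mm (along each mat axis) of the centre of the outlined half, bar within 15 degrees of the sample's direction, either way round, at rest and released; the other two brackets are within 20 mm of where they were (x of z_bracket in the frame of mat between -0.02 and 0.02 m and y of z_bracket in the frame of mat between -0.085 and -0.045 m and z of z_bracket in the frame of mat below 0.008 m and angle between z_bracket's own z axis and vertical below 0.1 rad and angle between the x axis of z_bracket and the x axis of mat, either way round below 0.26 rad and linear speed of z_bracket below 0.02 m/s and distance of each of u_bracket, l_bracket from where it was at the start of the episode below 0.02 m); the robot touches nothing.
It fails at once if a wrong bracket is moved by more than 20 mm (distance of any of u_bracket, l_bracket from where it was at the start of the episode above 0.02 m).
It fails at once if the matching spare is dropped: out of the gripper's hold while its underside is over 40 mm above the table (height (world z) of z_bracket above 0.04 m and contact force between z_bracket and the fingers below 0.05 N).
It also fails if it takes over 32 s, if anything falls off the work surface, if the arm or the gripper's body presses on something with over 40 N, if the wrist force passes 120 N, or if a joint passes its speed limit or range.

## Robot

A 6-joint arm with a two-finger parallel gripper is mounted at the origin on the work surface. World frame = base frame: x ahead of the robot, y to its left, z up, the work surface at z = 0. Lengths are in m, angles in degrees, forces in N, time in s.
With the tool pointing down it reaches from about 0.325 to 0.85 m from the base axis. Payload 15.5 kg.
Tool frame: the origin (TCP) lies at the very end of the fingers, on their centre line; the grasp point (between the pads) lies arm.grip_depth behind it (arm.grip_depth is the distance from the TCP to the grasp point, in m); z points along the fingers, y is the direction in which the jaws open and shut (so a half turn about z gives the same grasp; the last joint's range is limited). The gripper opens to 91 mm and grips with 3 to 60 N. Pads are 32 mm wide; open, the fingers measure 118 mm over their backs; the gripper's body (76 mm by 178 mm) begins 60 mm behind the grasp point.
Start: joints at [-80.472, 28.281, 77.091, -0, 74.628, -5.472], TCP at [0.162, -0.604, 0.18] pointing down, gripper open.
Joint ranges: [-166.48, 166.48], [-47.26, 123.95], [12.59, 153.08], [-70.14, 250.14], [6.76, 159.57], [-176.63, 176.63]. Speed limits (degrees/s): [108.29, 108.29, 147.25, 172.46, 172.46, 172.46].

## Interface

Orientations are given as a 3x3 rotation matrix whose columns are the frame's x, y, z axes.
In Python, from rig import arm gives the robot as it stands. Calls block until the motion is done:
- arm.move_to(position, orientation): joint-space move of the TCP to a pose.
- arm.move_l(position, orientation=None, feed=0.15): straight line of the TCP; orientation=None keeps the orientation; feed is the mean speed in m/s.
- arm.move_joints(angles): joint-space move.
- arm.grip(opening): finger opening in m; the grip force is fixed at half the most; returns when the fingers have stopped.
- arm.sleep(seconds).
- arm.solve_ik(position, orientation): joint angles nearest the present ones, or None.
- arm.snapshot(name): name is "side" or "top" or "wrist"; returns the picture (420x560x3 uint8, red, green, blue); there is no depth.
- arm.get_calibration(name): a dict with "intrinsics" (3x3 intrinsics, pixels), "k1" (the pictures are not rectified: a ray, as slopes to the right and down, at radius r is drawn at 1 + k1 r^2 times it, then the intrinsics apply), "cam_to_world" (4x4, takes a point from camera to world coordinates). Camera axes: x right, y down, z forward; pixel columns grow to the right and rows downward; lengths in m; the calibration is good to about 2 mm. A picture is of the moment at which its call begins: read the wrist's pose just before it. get_calibration takes no time and is no camera call; for the wrist camera it gives the pose at the moment of the call.
A pose or a line that the arm cannot do raises arm.Unreachable and nothing moves.
- arm.sign_off(): hands the job in, once; it reports no verdict.
Readings, each from a call of its own:
- arm.current_t(): time.
- arm.current_joint_positions(): joint angles.
- arm.current_dq(): joint speeds.
- arm.current_tau(): joint torques, N m.
- arm.current_ee_pos(): TCP position.
- arm.current_tool_rot(): TCP orientation.
- arm.current_force(): force on the tool from outside, world axes, zero at the start.
- arm.current_torque(): the same for the moment, N m.
- arm.current_width(): finger opening in m.
Only numpy, scipy, OpenCV 4.12 (cv2) and the standard library are available. Lean on these libraries where they do the work, as an engineer would, in place of code of your own. Each camera call takes 0.05 s, during which the arm holds its last target. There are 200 camera calls.

## Working session

There is one attempt and no reset: what is moved stays moved. The work goes in short steps, each a Python script; the robot and the scene stay as the last script left them, time stands still between calls to the robot, and variables do not carry over. Pictures are saved under pics/ and viewed, about 8 in all and at most 12, crops included, and the job is handed in when it is done.

```bash
ls; mkdir -p pics; cat > h.py <<'E'
import numpy as np, cv2
def ray(cal,uv):
    K=cal["intrinsics"];k1=cal["k1"];D=np.array([k1,0,0,0,0.])
    p=cv2.undistortPoints(np.array([[uv]],float),np.array(K),D).ravel()
    T=np.array(cal["cam_to_world"]);return T[:3,3],T[:3,:3]@np.array([p[0],p[1],1])
def px2w(cal,uv,z):
    o,d=ray(cal,uv);return o+d*(z-o[2])/d[2]
def save(n,im): cv2.imwrite("pics/"+n+".png",cv2.cvtColor(im,cv2.COLOR_RGB2BGR))
E
python3 - <<'E'
from rig import arm; from h import *
for n in("top",):
    save(n,arm.snapshot(n)); c=arm.get_calibration(n); print(c)
    for uv in[(0,0),(560,0),(0,420),(560,420)]:print(uv,px2w(c,uv,0))
print(arm.grip_depth,arm.current_tool_rot(),arm.current_t())
E
```

```text
pics
{'intrinsics': array([[396.57946518,   0.        , 276.93319821],
       [  0.        , 396.57946518, 205.8058964 ],
       [  0.        ,   0.        ,   1.        ]]), 'k1': -0.11621789220059582, 'cam_to_world': array([[ 0.01705972, -0.99793222,  0.06196975,  0.48563007],
       [-0.99929271, -0.01909468, -0.03239551,  0.02711207],
       [ 0.03351181, -0.06137326, -0.99755214,  0.78999204],
       [ 0.        ,  0.        ,  0.        ,  1.        ]])}
(0, 0) [0.99040125 0.63795293 0.        ]
(560, 0) [ 1.04470819 -0.67262599  0.        ]
(0, 420) [0.06808702 0.58163141 0.        ]
(560, 420) [ 0.06494284 -0.64279851  0.        ]
0.0188 [[ 9.65919531e-01  2.58842455e-01 -2.07437711e-04]
 [ 2.58842515e-01 -9.65918794e-01  1.19853205e-03]
 [ 1.09862996e-04 -1.21137922e-03 -9.99999260e-01]] 0.05
```

View pics/top.png

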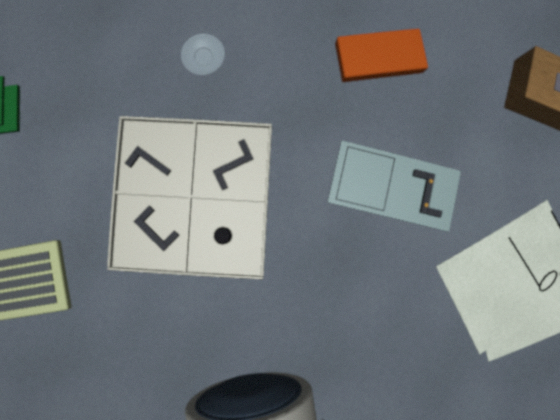

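The top view shows the Z spare in the upper-right compartment, with its bar centre at about (233,165). The U is lower-left, the L is upper-left, and the eyepiece is at (223,236). The mat is at about (395,185), with its empty half on the left at (365,180) and the sample at (428,195).

```bash
cat >> h.py <<'E'
def rectify(cal,im,c,z,half,s):
    """metric view from above around world c: col = world x, row = world y, s m/px"""
    n=int(2*half/s)+1; g=np.linspace(-half,half,n); X,Y=np.meshgrid(c[0]+g,c[1]+g)
    T=np.array(cal["cam_to_world"]); P=(np.stack([X-T[0,3],Y-T[1,3],0*X+z-T[2,3]],-1))@T[:3,:3]
    p=P[...,:2]/P[...,2:]; p=p*(1+cal["k1"]*(p**2).sum(-1,keepdims=True)); K=cal["intrinsics"]
    return cv2.remap(im,(p[...,0]*K[0,0]+K[0,2]).astype("f4"),(p[...,1]*K[1,1]+K[1,2]).astype("f4"),cv2.INTER_LINEAR)
Z=np.array([[-42,-7],[-42,7],[28,7],[28,37],[42,37],[42,-7],[-28,-7],[-28,-37],[-42,-37]])*1e-3
def fitz(img,c,half,s,thr=100):
    m=(img.max(2)<thr).astype(np.uint8)
    n,lab,st,cen=cv2.connectedComponentsWithStats(m)
    d=[np.hypot(*(cen[i]-half/s))*s+ (9 if st[i,4]*s*s<6e-4 else 0) for i in range(1,n)]; i=1+int(np.argmin(d))
    m=(lab==i).astype(np.uint8); best=(-1,)
    for a in range(0,180):
        t=np.radians(a);R=np.array([[np.cos(t),-np.sin(t)],[np.sin(t),np.cos(t)]])
        q=np.zeros_like(m); cv2.fillPoly(q,[np.round((Z@R.T)/s+cen[i]).astype(int)],1)
        iou=(q&m).sum()/(q|m).sum(); best=max(best,(iou,a))
    return np.array(c)[:2]+(cen[i]-half/s)*s,best[1],best[0],st[i,4]*s*s
def mat(cal,img,c,half,s,z=.004):
    pass
E
python3 - <<'E'
from h import *
im=cv2.cvtColor(cv2.imread("pics/top.png"),cv2.COLOR_BGR2RGB)
from rig import arm
c=arm.get_calibration("top")
def go(uv,z):
    w=px2w(c,uv,z); return fitz(rectify(c,im,w,z,.07,.0005),w,.07,.0005)
print("z",go((233,165),.017)); s=go((428,195),.018);print("sample",s)
w=px2w(c,(395,185),.004); r=rectify(c,im,w,.004,.2,.0005)
hsv=cv2.cvtColor(r,cv2.COLOR_RGB2HSV); m=((r.min(2)>115)).astype(np.uint8)
n,l,st,cen=cv2.connectedComponentsWithStats(m); i=l[400,400]; print(i,st[i])
k=cv2.minAreaRect(np.argwhere(l==i)[:,::-1].astype("f4")); print(w[:2]+(np.array(k[0])-400)*.0005,np.array(k[1])*.0005,k[2])
cv2.imwrite("pics/r.png",r[...,::-1][150:650,100:700])
print([r[400,400],r[420,350]])
E
```

```text
z (array([0.61412791, 0.08998856]), 118, np.float64(0.7624355747333094), np.float64(0.00159175))
sample (array([ 0.56562556, -0.29923954]), 169, np.float64(0.8450155763239875), np.float64(0.0020420000000000004))
2 [   218    118    361    561 121881]
[ 0.58047626 -0.23960009] [0.26116058 0.1316292 ] 77.8027572631836
[array([142, 162, 164], dtype=uint8), array([142, 164, 163], dtype=uint8)]
```

View pics/r.png

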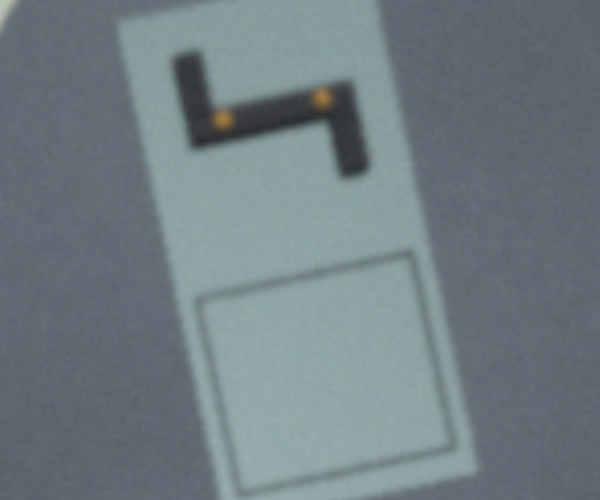

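The rectified crop shows the mat clean at 261 x 132 mm, with the sample in the upper half and the outline in the lower half. Next I'll take a close look at the spare from above it.

```bash
cat >> h.py <<'E'
def tool(xdeg):
    t=np.radians(xdeg); c,s=np.cos(t),np.sin(t); return np.array([[c,s,0],[s,-c,0],[0,0,-1.]])
E
python3 - <<'E'
from rig import arm; from h import *
arm.move_to([.614,.090,.20],tool(118)); arm.grip(.040)
c=arm.get_calibration("wrist"); im=arm.snapshot("wrist"); save("w",im); np.savez("w.npz",im=im,**c)
print(arm.current_t(),arm.current_joint_positions())
w=np.array([.614,.09,.017]); r=rectify(c,im,w,.017,.07,.0005); print(fitz(r,w,.07,.0005))
cv2.imwrite("pics/w2.png",np.hstack([cv2.resize(im,(373,280)),cv2.resize(r,(280,280))])[...,::-1])
E
```

```text
3.9083 [ 2.82695518e+00  2.68901243e+01  7.61860951e+01 -1.13228684e-03
  7.69242174e+01 -2.51720747e+01]
(array([0.628375, 0.05785 ]), 60, np.float64(0.002844950213371266), np.float64(5e-06))
```

View pics/w2.png

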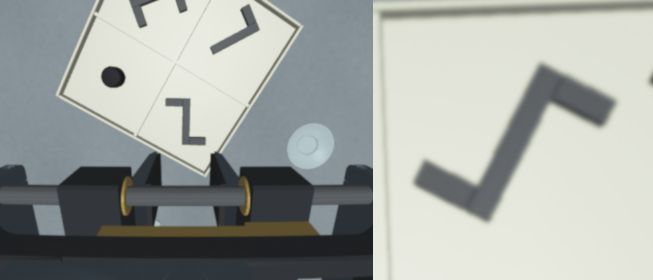

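The wrist view shows the whole Z at about (187,122) in the scaled frame, well clear of the walls. In the rectified crop its bar centre is at about (514,142), which agrees with the estimate. I'll refit with a looser threshold, then pick.

```bash
python3 - <<'E'
from rig import arm; from h import *
f=np.load("w.npz"); c={k:f[k] for k in f}; w=np.array([.614,.09,.017]); r=rectify(c,f["im"],w,.017,.07,.0005)
fits=[fitz(r,w,.07,.0005,t) for t in(120,135,150)]; print(fits)
p,a,iou,_=max(fits,key=lambda q:q[2])
assert iou>.75 and np.hypot(*(p-w[:2]))<.008 and abs(a-118)<8
R=tool(a); arm.move_to([*p,.06],R); arm.move_l([*p,.008],feed=.08)
print(arm.current_force(),arm.current_ee_pos()); arm.grip(0.0); print("w",arm.current_width())
arm.move_l([*p,.09],feed=.1); print(arm.current_width(),arm.current_force(),arm.current_t())
np.save("pick.npy",[*p,a]); save("lift",arm.snapshot("wrist")); save("side",arm.snapshot("side"))
a=cv2.resize(cv2.imread("pics/lift.png"),(400,300)); b=cv2.resize(cv2.imread("pics/side.png"),(400,300)); cv2.imwrite("pics/l.png",np.hstack([a,b]))
E
```

```text
[(array([0.61581759, 0.09069431]), 118, np.float64(0.7472268114231768), np.float64(0.0016172500000000002)), (array([0.61575259, 0.09074564]), 118, np.float64(0.8011263639563534), np.float64(0.00176375)), (array([0.61574755, 0.09075624]), 117, np.float64(0.8303858520900321), np.float64(0.0018845))]
[ 0.06411882  0.08321862 -0.18396556] [0.6159843  0.0907762  0.00822343]
w 0.0005337543383589842
0.000546109584296952 [0.07893368 0.25612556 0.2832615 ] 7.0167
```

View pics/l.png

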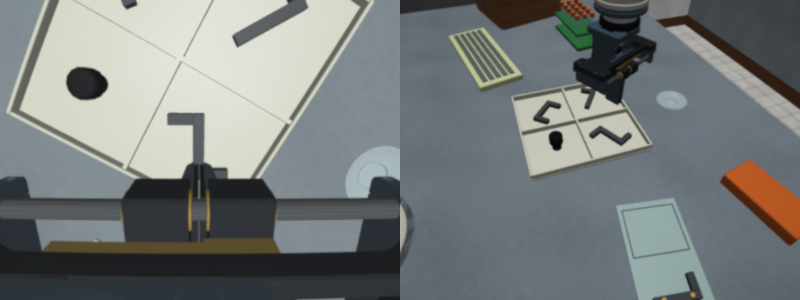

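The gripper closed to 0 mm, so it holds nothing, and the Z still appears to be in the tray. I'll look closely and check the TCP projection.

```bash
python3 - <<'E'
from rig import arm; from h import *
def proj(c,P):
    T=np.linalg.inv(c["cam_to_world"]); q=T[:3,:3]@P+T[:3,3]; p=q[:2]/q[2]; p*=1+c["k1"]*p@p; K=c["intrinsics"]; return p*[K[0,0],K[1,1]]+K[:2,2]
c=arm.get_calibration("side"); p=arm.current_ee_pos(); print(p, proj(c,p),proj(c,np.array([p[0],p[1],.017])))
w=arm.get_calibration("wrist"); print("wrist",proj(w,p),proj(w,np.array([p[0],p[1],.017])),arm.current_joint_positions())
a=cv2.imread("pics/side.png")[60:260,140:390]; b=cv2.imread("pics/lift.png")[140:340,180:380]
cv2.imwrite("pics/l2.png",np.hstack([cv2.resize(a,(450,360)),cv2.resize(b,(350,360))]))
im=cv2.cvtColor(cv2.imread("pics/side.png"),cv2.COLOR_BGR2RGB); 
E
```

```text
[0.6152537  0.09073119 0.08921782] [297.16089997 156.66078371] [294.8107086  186.72320762]
wrist [277.54261231 236.26339395] [277.77229517 207.77009188] [ 2.88957571e+00  3.34762308e+01  8.32382654e+01  2.17031849e-05
  6.33611602e+01 -2.41070746e+01]
```

View pics/l2.png

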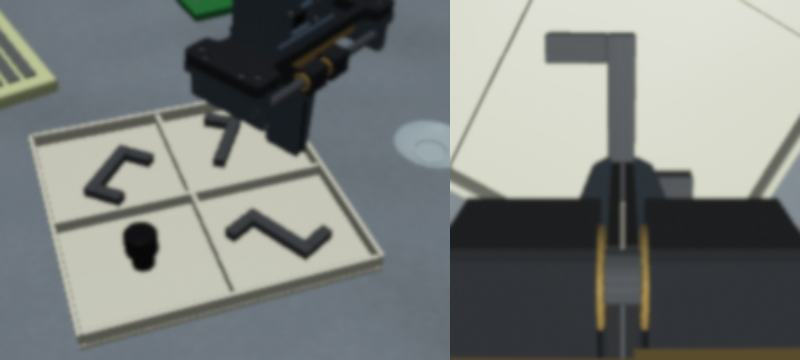

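The Z at (278,232) in the crop matches its estimate. The visible fingertips, at crop (298,152), sit above the projected TCP at (283,174). Both cameras say the real fingertips end about 25–30 mm short of the reported TCP, so the fingers closed above the bar. I'll repeat the pick with a force-guarded descent to the tray floor.

```bash
python3 - <<'E'
from rig import arm; from h import *
x,y,a=np.load("pick.npy"); arm.grip(.040); R=tool(a)
arm.move_l([x,y,.010],R,feed=.15); f0=np.array(arm.current_force()); z=.010
while z>-.034:
    z-=.002; arm.move_l([x,y,z],feed=.04); f=np.array(arm.current_force())-f0
    if np.linalg.norm(f)>2.5: break
print("z",z,f,arm.current_ee_pos(),arm.current_t())
save("side2",arm.snapshot("side")); cv2.imwrite("pics/s2.png",cv2.resize(cv2.imread("pics/side2.png")[60:260,140:390],(500,400)))
E
```

```text
z -0.004 [-0.54574145 -0.71889035 -2.93564381] [ 0.61563259  0.09075798 -0.00414745] 10.3
```

View pics/s2.png

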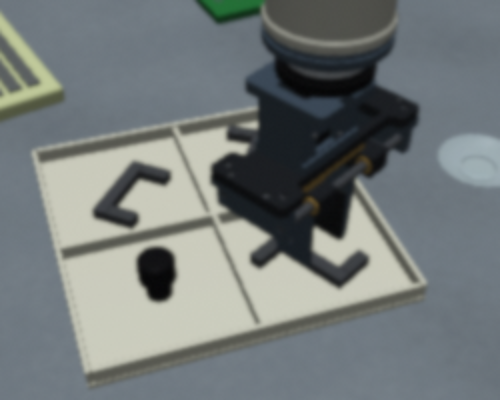

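The fingers straddle the bar but are still above the floor. The reading was -z, so it came from the motion rather than contact. I'll continue with settled readings.

```bash
python3 - <<'E'
from rig import arm; from h import *
x,y,a=np.load("pick.npy"); arm.sleep(.1); f0=arm.current_force()[2]; z=-.004; L=[]
while z>-.036:
    z-=.002; arm.move_l([x,y,z],feed=.04); arm.sleep(.06); f=arm.current_force()[2]-f0; L.append((round(z,3),round(float(f),2),round(float(arm.current_ee_pos()[2]),4)))
    if f>2: break
print(f0,L,arm.current_t())
E
```

```text
-0.8657406709866347 [(-0.006, 1.14, -0.0061), (-0.008, 1.42, -0.0081), (-0.01, 0.86, -0.01), (-0.012, 1.11, -0.0121), (-0.014, 0.89, -0.0141), (-0.016, 1.07, -0.0161), (-0.018, 1.51, -0.018), (-0.02, 0.53, -0.0201), (-0.022, 0.71, -0.0221), (-0.024, 0.51, -0.0241), (-0.026, 0.47, -0.0261), (-0.028, 1.07, -0.028), (-0.03, 16.12, -0.0291)] 14.4583
```

Contact came at ee z ≈ -0.0285, so the tips are about 33 mm short of the nominal TCP. I'll back off 2 mm, grip, lift and check.

```bash
python3 - <<'E'
from rig import arm; from h import *
x,y,a=np.load("pick.npy"); arm.move_l([x,y,-.0265],feed=.04); arm.grip(0.0); w=arm.current_width(); print("w",w)
if w>.008:
    arm.move_l([x,y,.045],feed=.1); arm.sleep(.1); print(arm.current_width(),arm.current_force())
    save("lift2",arm.snapshot("wrist"))
print(arm.current_t(),arm.current_ee_pos())
E
```

```text
w 0.01355867320684287
0.013523522911391587 [ 0.03917273  0.02777819 -1.42674216]
16.2417 [0.6152742  0.09073366 0.04426305]
```

View pics/lift2.png

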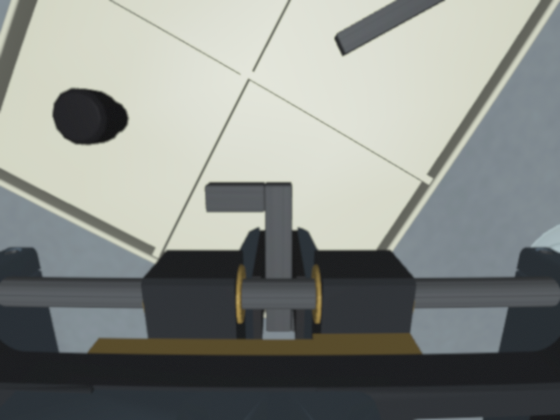

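The Z is held level, with width 13.5 mm and -1.4 N of weight. Its far end is at pixel row 183. I'll measure its offset along the tool and place it.

```bash
python3 - <<'E'
from rig import arm; from h import *
x,y,a=np.load("pick.npy"); p=arm.current_ee_pos(); u=tool(a)[:2,0]
e=px2w(arm.get_calibration("wrist"),(278,183),float(p[2])+.0265+.017)
off=float((e[:2]-p[:2])@u)-.042; print("off",off, e)
if abs(off)>.012: off=0
R=tool(167.8); t=np.array([.5942,-.1760])-off*R[:2,0]
arm.move_to([*t,.045],R); print(arm.current_width(),arm.current_t())
arm.move_l([*t,-.0200],feed=.1); arm.move_l([*t,-.0270],feed=.03); arm.sleep(.1)
print(arm.current_force(),arm.current_ee_pos(),arm.current_t())
arm.grip(.035); arm.move_l([*t,.09],feed=.15); 
print(arm.current_t(),arm.current_width())
im=arm.snapshot("top"); save("top2",im); c=arm.get_calibration("top")
w=np.array([.5942,-.176,.016]); print(fitz(rectify(c,im,w,.016,.07,.0005),w,.07,.0005))
s=arm.snapshot("wrist"); save("w3",s); cw=arm.get_calibration("wrist"); r=rectify(cw,s,w,.016,.11,.0005)
cv2.imwrite("pics/end.png",np.hstack([cv2.resize(im[60:300,90:480],(455,280)),cv2.resize(r,(280,280))])[...,::-1])
E
```

```text
off 0.0014038738985318391 [0.59588319 0.12956676 0.08776305]
0.013588375234325226 17.4917
[-0.70071724  0.23010913 -1.54571721] [ 0.59564629 -0.17631073 -0.02691439] 18.775
20.2333 0.03486410970265258
(array([ 0.62247252, -0.18874225]), 56, np.float64(0.23221989040457036), np.float64(0.0084655))
```

View pics/end.png

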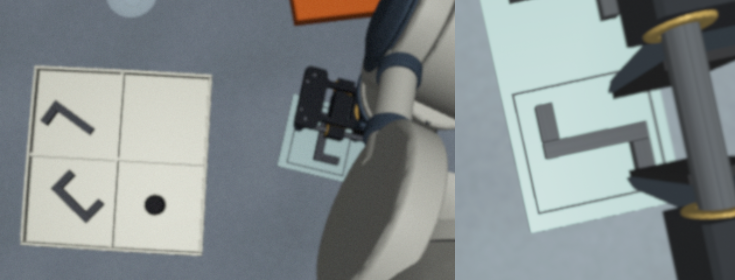

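The Z lies inside the outline, with its bar centre at about (596,140) against an outline centre of about (592,140), roughly 3 mm off. It is turned like the sample, and the other spares look unmoved. The gripper is open and clear, so I'm handing in.

```bash
python3 -c "
from rig import arm
print(arm.current_force(),arm.current_t()); arm.sign_off()"
```

```text
[ 0.0071237  -0.05530613 -0.16043153] 20.3333
the job is handed in; nothing more can be done
```

I picked the Z spare out of its compartment, set it down in the outlined half of the mat turned like the sample, and handed the job in at about 20.3 s. No verdict was reported.

- **First grasp failed:** the fingers closed on air. The real fingertips end about 33 mm short of the reported TCP. I found the tray floor with a force-guarded descent (one step reached about 16 N), and the second grasp held with a jaw width of 13.5 mm.
- **Last checks:**
  - The final wrist view shows the bar centre about 3 mm from the outline centre, by eye, and parallel to the outline.
  - The gripper was open and clear, with contact force about 0.
  - The L and U brackets look unmoved in the top view, which I also judged by eye.
- **Check that failed:** the automatic fit of the placed bracket from the top camera was not usable, because the arm blocked the view (overlap 0.23). I relied on the wrist view instead.

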